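# Clamp the LED module in the sprung holder

## Task

Clamp the oblong LED module (the one with the rectangular finned heat sink) in the holder: draw the sprung curved clip back, set the module flat on the bed between the clip and the low fixed edge, centred along the edge, and release it so that the clip springs in and presses it flush against the fixed edge. You can push the clip back with the module itself. Leave the square module with the round heat sink where it lies.

Things in the scene. Friction and masses are not known exactly. Their poses are not given: they have to be found in the camera images.
- holder: Holder fixed to the bench. Origin on the bench under the seat's middle, z up. Flat bed 104 mm long (y), top at z 20 mm. Low fixed edge: bar along y, 15 mm wide, 104 long, only 5 mm above the bed (top z 25), stop face at x = -30 mm facing +x. The sprung clip is on the +x side. Seated, the module's origin is at x 0, y 0, z 20 mm, its long side along y. Carried 10 mm above the bed it clears the edge.
- clip (a joint): Curved steel strip, z 21 to 44 mm, hinged on a post (18 mm thick, top z 48) at holder x 46, y -80 mm; nose at y 0, at rest x 18 mm: 48 mm from the fixed edge. Its tail ends at x 58, y 25 mm. Angle in rad: 0 at rest, grows as the nose is pushed to holder +x, at most 0.6; 0.15 with the module seated, 0.21 with the nose 5 mm farther. Spring at the nose: 2.3 N at rest, 3 N seated, 4 N at 0.35.
- module: The oblong LED module to clamp, loose, 0.13 kg. Green board 60 (x) x 100 (y) x 8 mm; in its middle a grey finned heat sink 44 (x) x 24 (y) mm, from 8 to 48 mm above the underside. Grip the sink across its 24 mm, fingers closing along the module's y: this keeps them clear of the clip. Origin: centre of the underside, z up. Same either way round.
- spare: Bystander: the other LED module, a square green board 72 x 72 x 8 mm with a round ribbed heat sink, 42 mm across, top 38 mm high; loose, 0.13 kg, to be left where it lies. Origin: centre of the underside.
Mind the look-alikes: they are no part of the job. What is shaped like the module but blue or red is not meant.

How it is judged:
By the outcome, as a careful person would: the job done as asked, in the order asked, and still so for the second after the job is handed in, with the robot touching nothing.
It also fails if it takes over 42 s, if anything falls off the work surface, if the arm or the gripper's body presses on something with over 40 N, if the wrist force passes 120 N, or if a joint passes its speed limit or range.

## Robot

A 6-joint arm with a two-finger parallel gripper is mounted at the origin on the work surface. World frame = base frame: x ahead of the robot, y to its left, z up, the work surface at z = 0. Lengths are in m, angles in rad, forces in N, time in s.
With the tool pointing down it reaches from about 0.375 to 0.825 m from the base axis. Payload 5.5 kg.
Tool frame: the origin (TCP) lies midway between the tips of the shut fingers; the grasp point (between the pads) lies 19 mm behind it; z points along the fingers, x is the direction in which the jaws open and shut, and the axes are right-handed (so a half turn about z gives the same grasp; the last joint's range is limited). The gripper opens to 85 mm and grips with 20 to 120 N. Pads are 22 mm wide; open, the fingers measure 114 mm over their backs; the gripper's body (76 mm by 85 mm) begins 54 mm behind the grasp point. The pads swing forward as they close: fully open they stand 13 mm farther back than shut.
Start: joints at [-1.112, 0.314, -0.047, 1.21, 0, 1.571], TCP at [0.266, -0.538, 0.209] pointing down, gripper open.
Joint ranges: [-2.67, 2.67], [-0.69, 1.73], [-1.03, 1.25], [-2.08, 2.16], [-1.42, 1.45], [-3.14, 3.14]. Speed limits (rad/s): [2.39, 2.39, 3.01, 3.14, 3.14, 3.14].

## Interface

Orientations are given as a 3x3 rotation matrix whose columns are the frame's x, y, z axes.
In Python, from rig import status, get_image, get_calibration, ctrl, trace gives the robot as it stands. The module is installed in compiled form; this text tells all that it offers.
- The arm moves only by the shell command python3 -m handwheel 'ROWS'. ROWS is a JSON object of lists of equal length, an entry for each row: "offset": the shift along the tool's x, y, z in m, a list of three; "turn": the turn, a rotation vector about the tool's x, y, z in rad, a list of three; "jaw": the closure, from 0 (fully open) to 1 (shut). In form: {"offset": [[dx, dy, dz], ...], "turn": [[rx, ry, rz], ...], "jaw": [jaw, ...]}. A call has 1 to 12 rows; each row is the pose to reach, as a shift and turn from the pose measured when the call began, along the tool's axes at that moment; what a row does not reach only later rows make up. A row lasts 1/10 s, in which the tool goes at most 50 mm and 8.59 degrees, less where a joint would pass 70% of its speed; a pose out of reach is approached as far as the arm can. A call with a gripper value outside its range is refused whole. The fingers move at their own pace and stop on an object; the grip force is fixed at half the most. Time passes only in rows, so rows that repeat a pose let the fingers close. It gives the time, the measured TCP pose, the force and the opening at its end, in the units of the state.
- status.read_state(): the state, without advancing time (a new reading comes with each control period).
- get_image(name): name is "scene" or "top" or "wrist"; returns (picture, depth): 480x640x3 uint8, red, green, blue; 480x640 float32, m along the optical axis (not along the pixel's ray), 0 where there is no reading.
- get_calibration(name): a dict with "mtx" (3x3 intrinsics, pixels), "R" (3x3) and "t" (3): a world point X has camera coordinates R X + t. Camera axes: x right, y down, z forward; pixel columns grow to the right and rows downward; lengths in m; the calibration is good to about 2 mm. A picture is of the moment at which its call begins: read the wrist's pose just before it. get_calibration takes no time and is no camera call; for the wrist camera it gives the pose at the moment of the call.
- ctrl.finish_job(): hands the job in, once; it reports no verdict.
Trained networks look in the newest picture that a camera, given by its name, has taken for a name from the list of things; names that differ only in an ending like _2 or _b are one class to them, and where a whole thing is asked for, a point or a joint stands for the part that bears it (a point fixed in the world has none). Each returns a list of dicts, best first, with "conf" (0 to 1); they miss things now and then, are a little off and sometimes report something else, mostly with a low value. They report only what shows in the picture. A call takes as long as a camera call. They do not tell look-alikes from the thing itself.
- trace(camera, thing): "pixels" (480x640 bool, what is visible of it) and "extent" ([left, top, right, bottom] in pixels, round what is visible of it).
The state is a dict: "clock": time; "q": joint angles; "dq": joint speeds; "tau": joint torques, N m; "ee_pos": TCP position; "eef_rot": TCP orientation; "contact_force": force on the tool from outside, world axes, zero at the start; "wrist_torque": the same for the moment, N m; "finger_gap": opening from 0.0 (shut) to 1.0 (fully open).
Only numpy, scipy, OpenCV 4.12 (cv2) and the standard library are available. Lean on these libraries where they do the work, as an engineer would, in place of code of your own. Each camera call takes 0.05 s, during which the arm holds its last target. There are 200 camera calls.

## Working session

There is one attempt and no reset: what is moved stays moved. The work goes in short steps, Python scripts to look and compute and a shell command to move; the robot and the scene stay as the last step left them, time stands still between calls to the robot, and variables do not carry over. Pictures are saved under pics/ and viewed, about 8 in all and at most 12, crops included, and the job is handed in when it is done.

```bash
mkdir -p pics; cat > h.py <<'E'
import numpy as np, cv2
from rig import status, get_image, get_calibration, ctrl, trace
def world(name,depth,mask,cal=None):
    c=cal or get_calibration(name); K=c["mtx"];R=np.array(c["R"]);t=np.array(c["t"])
    v,u=np.nonzero(mask&(depth>0)); z=depth[v,u]
    P=np.stack([(u-K[0][2])/K[0][0]*z,(v-K[1][2])/K[1][1]*z,z],1)
    return (P-t)@R, u, v
def save(n,im): cv2.imwrite("pics/"+n,cv2.cvtColor(im,cv2.COLOR_RGB2BGR))
E
python3 - <<'E'
from h import *
s=status.read_state(); print({k:np.round(v,3).tolist() for k,v in s.items()})
im,d=get_image("top"); save("top0.png",im); np.savez("top0.npz",im=im,d=d)
for th in ["module","holder","clip","spare"]:
    for r in trace("top",th)[:4]:
        P,u,v=world("top",d,r["pixels"]); print(th,round(r["conf"],2),r["extent"],np.median(P,0).round(3),P.min(0).round(3),P.max(0).round(3), im[v,u].mean(0).round())
im,d=get_image("scene"); save("scene0.png",im)
E
```

```text
{'clock': 0.0, 'q': [-1.112, 0.314, -0.048, 1.21, 0.0, 1.571], 'dq': [-0.0, 0.001, 0.0, 0.0, -0.0, 0.0], 'tau': [0.001, -53.96, 33.975, 0.019, 0.0, 0.0], 'ee_pos': [0.265, -0.537, 0.208], 'eef_rot': [[0.443, -0.897, -0.001], [-0.897, -0.443, 0.002], [-0.002, -0.0, -1.0]], 'contact_force': [0.015, -0.077, -0.184], 'wrist_torque': [0.026, 0.021, 0.024], 'finger_gap': 1.0}
module 0.76 [349.4, 294.5, 420.4, 349.0] [ 0.38  -0.138  0.008] [ 0.336 -0.197 -0.002] [ 0.423 -0.087  0.051] [112.  53.  47.]
module 0.66 [447.8, 270.8, 506.8, 326.1] [ 0.42  -0.286  0.009] [ 0.375 -0.349 -0.003] [ 0.463 -0.239  0.052] [48. 60. 95.]
module 0.61 [320.5, 212.7, 382.7, 266.1] [ 0.514 -0.087  0.008] [ 0.471 -0.144 -0.003] [ 0.56  -0.033  0.052] [64. 73. 64.]
holder 0.84 [81.3, 134.7, 215.0, 251.9] [0.592 0.242 0.014] [ 0.499  0.133 -0.004] [0.695 0.356 0.05 ] [57. 57. 61.]
clip 0.87 [119.7, 161.9, 192.2, 195.8] [0.619 0.233 0.039] [0.585 0.166 0.011] [0.648 0.291 0.049] [51. 51. 54.]
spare 0.88 [441.8, 179.5, 496.1, 235.7] [ 0.565 -0.279  0.009] [ 0.522 -0.335 -0.002] [ 0.615 -0.237  0.042] [69. 77. 72.]
```

View pics/top0.png

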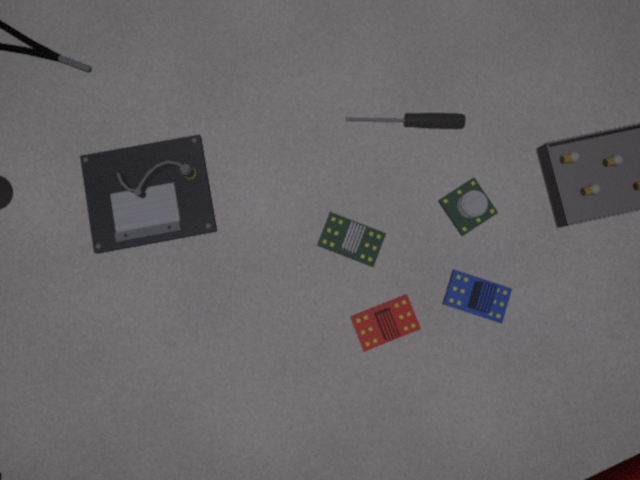

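```bash
python3 - <<'E'
import cv2
im=cv2.imread("pics/top0.png")
a=cv2.resize(im[200:280,305:400],(475,400),interpolation=2); b=cv2.resize(im[125:265,70:225],(443,400),interpolation=2)
import numpy as np
cv2.imwrite("pics/crop0.png",cv2.resize(np.hstack([a,b]),(800,349)))
E
```

```text
(no output)
```

View pics/crop0.png

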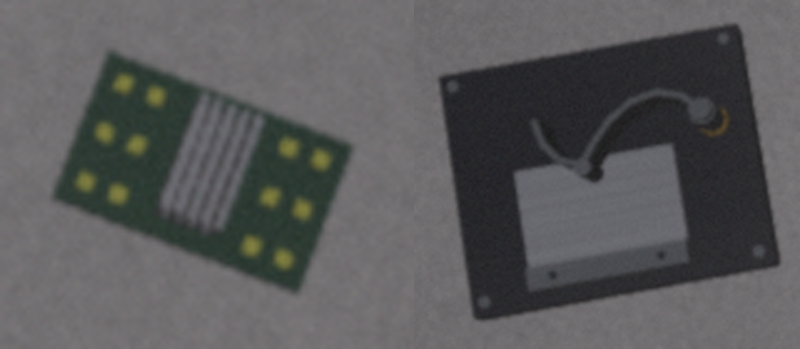

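The candidates are the green oblong at (351,239), red at (386,322), blue at (477,296) and the square green one with a round sink at (468,206). The crop confirms that the green finned oblong at (351,239) is the one I want. The holder's bed is at about (145,205), its fixed edge is the lower strip at about (148,230), and the clip post is at (190,172).

```bash
cat >> h.py <<'E'
def plane(cal,uv,z):
    K=np.array(cal["mtx"]);R=np.array(cal["R"]);t=np.array(cal["t"]); uv=np.atleast_2d(uv).astype(float)
    r=np.c_[uv,np.ones(len(uv))]@np.linalg.inv(K).T@R; C=-R.T@t
    return C+r*((z-C[2])/r[:,2])[:,None]
def rect(P):
    (cx,cy),(w,h),a=cv2.minAreaRect((P[:,:2]*1000).astype(np.float32)); 
    b=cv2.boxPoints(((cx,cy),(w,h),a)); e=[b[1]-b[0],b[2]-b[1]]; e=max(e,key=np.linalg.norm)
    return np.round([cx,cy],1),np.round(sorted([w,h]),1),np.degrees(np.arctan2(e[1],e[0]))%180  # mm, long axis deg
def big(m,box):
    o=np.zeros_like(m);l,t,r,b=box;o[t:b,l:r]=m[t:b,l:r]
    n,L,S,_=cv2.connectedComponentsWithStats(o.astype(np.uint8)); return L==1+np.argmax(S[1:,4])
E
python3 - <<'E'
from h import *
f=np.load("top0.npz");im=f["im"].astype(int);d=f["d"];c=get_calibration("top")
r=[r for r in trace("top","module") if 320<np.mean(r["extent"][::2])<380 and r["extent"][3]<280]
m=r[0]["pixels"]
P,u,v=world("top",d,m)
lo=P[:,2]<.014; print("board",rect(P[lo]),np.median(P[lo,2])); hi=P[:,2]>.04; print("sink",rect(P[hi]),np.median(P[hi,2]))
s=im.sum(2); print(s[200,85:215:5], s[180:245:3,140])
for (a,b,th) in [(.016,.029,0)]:
    box=[95,170,200,250]
    X,U,V=world("top",d,np.ones_like(d,bool)); Z=np.zeros(d.shape);Z[V,U]=X[:,2]
    m=big((Z>a)&(Z<b)&(s>240),box); vv,uu=np.nonzero(m); Q=plane(c,np.c_[uu,vv],.020); print("bed+edge",rect(Q),m.sum())
    print(np.round(Z[180:245:3,150],3))
E
```

```text
board (array([516.4, -89.8]), array([ 63., 103.]), np.float32(67.98744)) 0.007845841933770735
sink (array([515.9, -88.9]), array([24. , 44.4]), np.float32(158.15392)) 0.04732736471048722
[313 124 123 124 127 157 306 313 316 307 320 321 317 324 326 313 306 319
 306 136 122 128 140 138 139 121] [130 206 203 154 206 109 287 327 311 318 328 325 314 322 314 324 253 229
 229 187 142 127]
bed+edge (array([567.4, 245.5]), array([ 69.1, 103.8]), np.float32(99.901306)) 2471
[0.026 0.013 0.018 0.02  0.019 0.021 0.021 0.021 0.02  0.02  0.017 0.019
 0.02  0.018 0.019 0.02  0.024 0.026 0.025 0.012 0.012 0.002]
```

```bash
python3 -m handwheel '{"offset":[[-0.291,-0.424,0.05],[-0.291,-0.424,0.05],[-0.291,-0.424,0.05],[-0.291,-0.424,0.05],[-0.291,-0.424,0.05],[-0.291,-0.424,0.05],[-0.291,-0.424,0.05],[-0.291,-0.424,0.05],[-0.291,-0.424,0.05],[-0.291,-0.424,0.05],[-0.291,-0.424,0.05],[-0.291,-0.424,0.05]],"turn":[[0,0,-2.3],[0,0,-2.3],[0,0,-2.3],[0,0,-2.3],[0,0,-2.3],[0,0,-2.3],[0,0,-2.3],[0,0,-2.3],[0,0,-2.3],[0,0,-2.3],[0,0,-2.3],[0,0,-2.3]],"jaw":[0,0,0,0,0,0,0,0,0,0,0,0]}'
cat > go.py <<'E'
import sys; from h import *
s=status.read_state(); R=np.array(s["eef_rot"]); p=np.array(s["ee_pos"])
x,y,z,yaw=map(float,sys.argv[1:5]); a=np.radians(yaw)
T=np.array([[np.cos(a),np.sin(a),0],[np.sin(a),-np.cos(a),0],[0,0,-1]])
from scipy.spatial.transform import Rotation as Ro
print("t",s["clock"],"q",np.round(s["q"],2),"pos",p.round(4),"yaw",np.degrees(np.arctan2(R[1,0],R[0,0])).round(2),"F",np.round(s["contact_force"],2),"gap",s["finger_gap"])
print("offset",(R.T@(np.array([x,y,z])-p)).round(4),"turn",Ro.from_matrix(R.T@T).as_rotvec().round(4))
E
python3 go.py .516 -.0893 .15 68.1
```

```text
clock: 1.55
ee_pos: [0.518, -0.0864, 0.1584]
eef_rot: [[0.766, 0.643, -0.0], [0.643, -0.766, 0.001], [0.001, -0.001, -1.0]]
contact_force: [-0.1, -0.1, -0.4]
finger_gap: 0.999
t 1.55 q [-0.17  0.2  -0.31  1.06  0.    0.71] pos [ 0.518  -0.0864  0.1584] yaw 40.03 F [-0.12 -0.09 -0.41] gap 0.9990180368314324
offset [-0.0034  0.0009  0.0084] turn [-0.0006 -0.0008 -0.49  ]
```

```bash
python3 -m handwheel '{"offset":[[-0.003,0.001,0.008],[-0.003,0.001,0.008],[-0.003,0.001,0.008],[-0.003,0.001,0.008],[-0.003,0.001,0.008]],"turn":[[0,0,-0.49],[0,0,-0.49],[0,0,-0.49],[0,0,-0.49],[0,0,-0.49]],"jaw":[0,0,0,0,0]}'
python3 - <<'E'
from h import *
s=status.read_state();c=get_calibration("wrist");im,d=get_image("wrist");save("w1.png",im)
P,u,v=world("wrist",d,np.ones_like(d,bool),c)
k=(np.hypot(P[:,0]-.516,P[:,1]+.089)<.08)
hi=k&(P[:,2]>.043)&(P[:,2]<.052); print("sink",rect(P[hi]),hi.sum())
lo=k&(P[:,2]>.005)&(P[:,2]<.012); 
if lo.sum(): print("board",rect(P[lo]),lo.sum())
print(c["mtx"],(-np.array(c["R"]).T@c["t"]).round(3))
E
python3 go.py .516 -.0893 .014 68.1
```

```text
clock: 2.05
ee_pos: [0.5164, -0.0891, 0.1504]
eef_rot: [[0.373, 0.928, -0.0], [0.928, -0.373, 0.001], [0.001, -0.0, -1.0]]
contact_force: [0.2, 0.0, -0.5]
finger_gap: 0.998
sink (array([515.3, -88.6]), array([24.1, 44.2]), np.float32(158.87045)) 1307
board (array([515.4, -88.6]), array([ 60.5, 100.4]), np.float32(68.03857)) 7006
[[393.33575309   0.         324.77404724]
 [  0.         393.33575309 239.91120037]
 [  0.           0.           1.        ]] [ 0.441 -0.059  0.315]
t 2.1 q [-0.17  0.2  -0.33  1.04  0.    0.21] pos [ 0.5163 -0.0891  0.1504] yaw 68.02 F [-0.51 -0.21 -0.68] gap 1.000458647572335
offset [-0.0004 -0.0002  0.1364] turn [-0.0004 -0.0009 -0.0013]
```

View pics/w1.png

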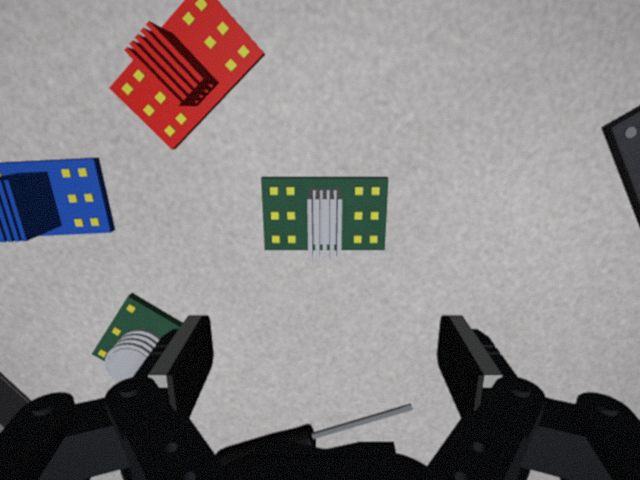

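The wrist view shows the green module at (325,213), square to the jaws and clear of its neighbours. I'll descend and grip.

```bash
python3 -m handwheel '{"offset":[[0,-0.001,0.04],[0,-0.001,0.08],[0,-0.001,0.11],[0,-0.001,0.134],[0,-0.001,0.134],[0,-0.001,0.134],[0,-0.001,0.134],[0,-0.001,0.134],[0,-0.001,0.134],[0,-0.001,0.134]],"turn":[[0,0,0],[0,0,0],[0,0,0],[0,0,0],[0,0,0],[0,0,0],[0,0,0],[0,0,0],[0,0,0],[0,0,0]],"jaw":[0,0,0,0,0,1,1,1,1,1]}'
python3 go.py .5 .18 .2 98
```

```text
clock: 3.1
ee_pos: [0.5163, -0.0889, 0.0179]
eef_rot: [[0.374, 0.927, 0.002], [0.927, -0.374, 0.0], [0.001, 0.002, -1.0]]
contact_force: [-1.7, 0.2, 7.1]
finger_gap: 0.257
t 3.1 q [-0.17  0.33 -0.5   0.74  0.    0.21] pos [ 0.5163 -0.0889  0.0179] yaw 68.02 F [-1.72  0.17  7.14] gap 0.25705156758453396
offset [ 0.2434 -0.1155 -0.1821] turn [ 1.900e-03 -5.000e-04 -5.233e-01]
```

```bash
python3 -m handwheel '{"offset":[[0,0,-0.03],[0,0,-0.07],[0,0,-0.12],[0.04,-0.02,-0.15],[0.08,-0.04,-0.17],[0.13,-0.06,-0.182],[0.18,-0.08,-0.182],[0.22,-0.1,-0.182],[0.26,-0.12,-0.182],[0.293,-0.137,-0.182],[0.293,-0.137,-0.182],[0.293,-0.137,-0.182]],"turn":[[0,0,0],[0,0,0],[0,0,0],[0,0,-0.1],[0,0,-0.2],[0,0,-0.3],[0,0,-0.4],[0,0,-0.5],[0,0,-0.55],[0,0,-0.55],[0,0,-0.55],[0,0,-0.55]],"jaw":[1,1,1,1,1,1,1,1,1,1,1,1]}'
python3 - <<'E'
from h import *
s=status.read_state();c=get_calibration("wrist");im,d=get_image("wrist");save("w2.png",im);np.savez("w2.npz",im=im,d=d,**c)
P,u,v=world("wrist",d,np.ones_like(d,bool),c)
p=np.array(s["ee_pos"]);k=np.hypot(P[:,0]-p[0],P[:,1]-p[1])<.075
for lo in (-.01,.025):
    m=k&(P[:,2]>p[2]+lo-.009)&(P[:,2]<p[2]+lo+.008)
    if m.sum()>20: print(lo,rect(P[m]),np.median(P[m,2]),m.sum())
X=P; far=~k|(P[:,2]<.06)
b=(P[:,2]>.012)&(P[:,2]<.03)&(abs(P[:,0]-.568)<.08)&(abs(P[:,1]-.247)<.1)
print("bedpts",b.sum(),rect(P[b]))
E
python3 go.py .5 .234 .2 99.5
```

```text
clock: 4.3
ee_pos: [0.4982, 0.2346, 0.1999]
eef_rot: [[-0.168, 0.986, 0.002], [0.986, 0.168, -0.0], [-0.001, 0.002, -1.0]]
contact_force: [0.4, 0.1, -1.9]
finger_gap: 0.259
-0.01 (array([497.5, 234.9]), array([ 60.9, 100.5]), np.float32(99.78838)) 0.18941457467426526 17060
0.025 (array([497.5, 234.9]), array([45.1, 48.8]), np.float32(99.3908)) 0.22915442524605484 5109
bedpts 822 (array([583. , 242.6]), array([146.3, 195.6]), np.float32(98.02753))
t 4.35 q [ 0.44  0.22 -0.19  1.16 -0.    0.27] pos [0.4983 0.2337 0.1999] yaw 99.56 F [ 0.66  0.39 -1.02] gap 0.25454738412397654
offset [-0.      0.0017 -0.0001] turn [0.0015 0.0007 0.001 ]
```

View pics/w2.png

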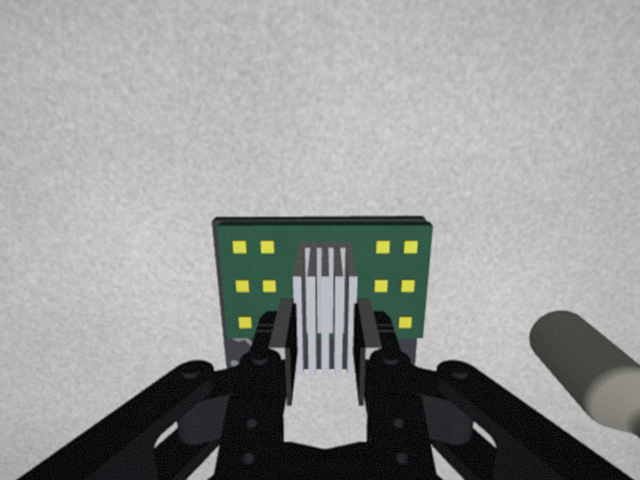

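Camera right is +y. The module at (325,290) hides the holder. I'll shift along holder +x so the camera sees the bed.

```bash
python3 -m handwheel '{"offset":[[0,0.04,0],[0,0.09,0],[0,0.14,0],[0,0.14,0],[0,0.14,0]],"turn":[[0,0,0],[0,0,0],[0,0,0],[0,0,0],[0,0,0]],"jaw":[1,1,1,1,1]}'
python3 - <<'E'
from h import *
s=status.read_state();c=get_calibration("wrist");im,d=get_image("wrist");save("w3.png",im);np.savez("w3.npz",im=im,d=d,**c)
P,u,v=world("wrist",d,np.ones_like(d,bool),c)
b=(P[:,2]>.016)&(P[:,2]<.029)&(abs(P[:,0]-.568)<.06)&(abs(P[:,1]-.247)<.08)
e=b&(P[:,2]>.0233)
print("bed",rect(P[b]),b.sum(),"edge",rect(P[e]),e.sum())
E
python3 go.py .5 .234 .2 99.5
```

```text
clock: 4.85
ee_pos: [0.637, 0.2548, 0.1983]
eef_rot: [[-0.163, 0.987, -0.001], [0.987, 0.163, -0.002], [-0.001, -0.001, -1.0]]
contact_force: [-0.2, -0.8, -1.9]
finger_gap: 0.254
bed (array([572.9, 247.3]), array([103.8, 170.8]), np.float32(98.21058)) 12495 edge (array([570.2, 231.6]), array([107.7, 126.5]), np.float32(172.12804)) 2473
t 4.9 q [ 0.38  0.48  0.18  1.27 -0.    0.22] pos [0.6361 0.255  0.1992] yaw 99.43 F [ 0.5  -0.57 -0.94] gap 0.2553204093064471
offset [ 0.0015 -0.1377 -0.0007] turn [-0.0005  0.0012 -0.0013]
```

View pics/w3.png

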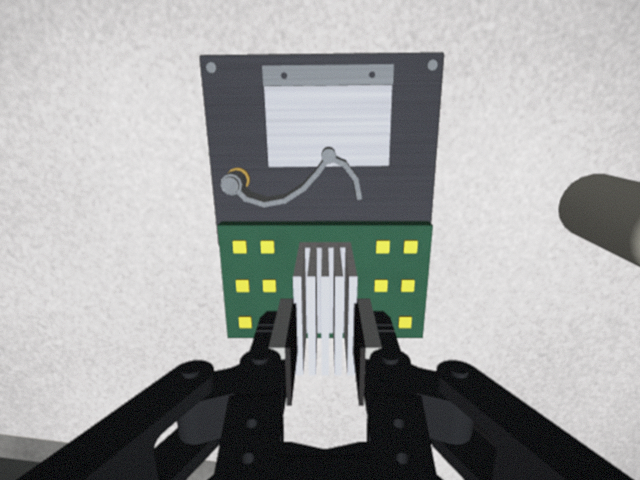

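The bed shows at (328,125), the edge bar at (328,75), the nose at (329,156) and the post at (232,184). I'll fit the bar and bed by colour.

```bash
python3 - <<'E'
from h import *
f=np.load("w3.npz");im=f["im"].astype(int);c={k:f[k] for k in("mtx","R","t")}
g=im.sum(2)//3; print(g[50:175:2,350]); print(g[75,255:272],g[75,386:402])
bar=big((g>105)&(g<178),[245,58,415,92]); bed=big(g>=178,[245,78,415,172])
for n,m,z in(("bar",bar,.025),("bed",bed,.020)):
    m=cv2.morphologyEx(m.astype(np.uint8),cv2.MORPH_OPEN,np.ones((3,3)))
    v,u=np.nonzero(m);print(n,m.sum(),rect(plane(c,np.c_[u,v],z)))
    d=f["d"];print(np.median(world("wrist",d,m>0,c)[0],0).round(4))
    if n=="bed":
        # bed sides: fit lines left/right, per-row, subpixel enough
        pl=[];pr=[];tp=[]
        for r in range(90,150): 
            x=np.nonzero(m[r])[0]; pl.append((x[0]-.5,r)); pr.append((x[-1]+.5,r))
        for k in range(275,385): tp.append((k,np.nonzero(m[:,k])[0][0]-.5))
        for nm,q,zz in(("L",pl,.02),("R",pr,.02),("top(bar edge z25)",tp,.025)):
            Q=plane(c,np.array(q),zz)[:,:2]; vx,vy,x0,y0=cv2.fitLine((Q*1000).astype(np.float32),cv2.DIST_HUBER,0,.01,.01).ravel()
            print(nm,np.degrees(np.arctan2(vy,vx))%180,x0,y0)
E
```

```text
[220 188  83  80  82  78  75 113 156 147 154 152 152 149 150 158 154 150
 206 209 209 213 220 217 215 212 207 209 211 208 210 212 216 219 212 209
 217 219 212 216 216 209 205 214 214 218 217 213 212 213 215 213 211 217
 220 212 212 210 138 120 155 156 154]
[ 74  82  77  76  74  75  81 108 140 149 148 150 149 154 148 153 146] [154 156 150 155 152 153 145 119  87  76  78  80  82  73  81  75]
bar 2753 (array([530.8, 239.9]), array([ 15.8, 104.4]), np.float32(100.00817))
[0.5306 0.2398 0.0242]
bed 9468 (array([569.9, 246.7]), array([ 64.5, 103.5]), np.float32(99.996704))
[0.5674 0.2449 0.0193]
L 10.202196 585.4401 197.05481
R 10.082912 555.94586 296.75388
top(bar edge z25) 100.274666 538.5456 241.64973
```

```bash
python3 go.py .54705 .2424 .048 100.1
```

```text
t 4.9 q [ 0.38  0.48  0.18  1.27 -0.    0.22] pos [0.6361 0.255  0.1992] yaw 99.43 F [ 0.5  -0.57 -0.94] gap 0.2553204093064471
offset [ 0.0023 -0.0899  0.1513] turn [-0.0005  0.0012 -0.0117]
```

```bash
python3 -m handwheel '{"offset":[[0.002,-0.04,0],[0.002,-0.09,0.01],[0.002,-0.09,0.05],[0.002,-0.09,0.09],[0.002,-0.09,0.12],[0.002,-0.09,0.135],[0.002,-0.09,0.135],[0.002,-0.09,0.135]],"turn":[[0,0,-0.012],[0,0,-0.012],[0,0,-0.012],[0,0,-0.012],[0,0,-0.012],[0,0,-0.012],[0,0,-0.012],[0,0,-0.012]],"jaw":[1,1,1,1,1,1,1,1]}'
python3 - <<'E'
from h import *
c=get_calibration("wrist");im,d=get_image("wrist");save("w4.png",im)
P,u,v=world("wrist",d,np.ones_like(d,bool),c);p=status.read_state()["ee_pos"]
k=(np.hypot(P[:,0]-p[0],P[:,1]-p[1])<.075)&(abs(P[:,2]-p[2]+.0103)<.005);Q=P[k];r=rect(Q)
a=np.radians(10.15);xh=np.array([np.cos(a),np.sin(a)]);yh=np.array([-xh[1],xh[0]])
print(r,np.median(Q[:,2]),"module in holder mm",(r[0]-[567.96,246.45])@xh,(r[0]-[567.96,246.45])@yh)
E
python3 go.py .54705 .2424 .048 100.1
```

```text
clock: 5.7
ee_pos: [0.5465, 0.2417, 0.0657]
eef_rot: [[-0.175, 0.985, 0.001], [0.985, 0.175, -0.001], [-0.001, 0.0, -1.0]]
contact_force: [0.3, -0.2, 0.2]
finger_gap: 0.257
(array([546., 242.]), array([ 61.2, 100.4]), np.float32(100.03061)) 0.055219128164288166 module in holder mm -22.400525733874765 -0.5104378963359562
t 5.75 q [ 0.42  0.4  -0.26  0.91 -0.    0.24] pos [0.5474 0.2421 0.0663] yaw 100.1 F [ 0.12  0.44 -0.89] gap 0.2544472855580226
offset [ 0.0003 -0.0003  0.0183] turn [ 0.0018  0.0007 -0.    ]
```

View pics/w4.png

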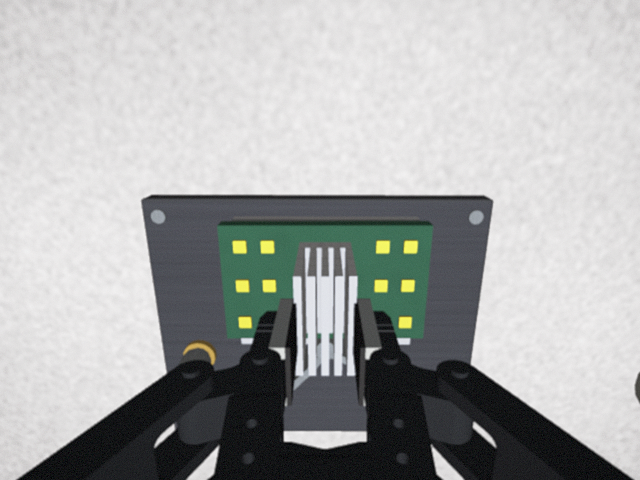

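The module is at holder x -22, y about -0.5, square, with the bar visible just beyond it at row 218. Next I'll lower to the carry height and push the clip back.

```bash
python3 -m handwheel '{"offset":[[0.0005,0,0.01],[0.0005,0,0.018],[0.0005,0,0.018],[0.0005,0.008,0.018],[0.0005,0.014,0.018],[0.0005,0.02,0.018],[0.0005,0.025,0.018],[0.0005,0.028,0.018],[0.0005,0.028,0.018],[0.0005,0.028,0.018]],"turn":[[0,0,0],[0,0,0],[0,0,0],[0,0,0],[0,0,0],[0,0,0],[0,0,0],[0,0,0],[0,0,0],[0,0,0]],"jaw":[1,1,1,1,1,1,1,1,1,1]}'
cat > chk.py <<'E'
from h import *
import sys
c=get_calibration("wrist");im,d=get_image("wrist");save(sys.argv[1],im)
P,u,v=world("wrist",d,np.ones_like(d,bool),c);p=status.read_state()["ee_pos"]
g=im.astype(int); grn=(g[...,1]>g[...,0]+12)[v,u]&(g[...,1]>g[...,2]+5)[v,u]
k=(np.hypot(P[:,0]-.568,P[:,1]-.246)<.085)&(P[:,2]>.015)&(P[:,2]<.06)
k&=grn
Q=P[k];r=rect(Q)
a=np.radians(10.15);xh=np.array([np.cos(a),np.sin(a)]);yh=np.array([-xh[1],xh[0]])
print(r,"top z",np.median(Q[:,2]).round(4),"module in holder mm",((r[0]-[567.96,246.45])@xh).round(2),((r[0]-[567.96,246.45])@yh).round(2))
E
python3 chk.py w5.png; python3 go.py .57356 .24705 .0385 100.1
```

```text
clock: 6.75
ee_pos: [0.5745, 0.2476, 0.048]
eef_rot: [[-0.175, 0.984, 0.001], [0.984, 0.175, -0.0], [-0.0, 0.001, -1.0]]
contact_force: [-3.7, 2.7, -3.1]
finger_gap: 0.257
(array([574.8, 248.1]), array([ 64. , 100.8]), np.float32(100.179565)) top z 0.0376 module in holder mm 7.02 0.42
t 6.8 q [ 0.41  0.46 -0.21  0.9  -0.    0.23] pos [0.5745 0.2475 0.0481] yaw 100.11 F [-3.86  1.79 -2.88] gap 0.259502560462818
offset [-0.0003 -0.001   0.0096] turn [0.0011 0.0006 0.0001]
```

```bash
python3 -m handwheel '{"offset":[[0,-0.001,0.004],[0,-0.001,0.007],[0,-0.001,0.009],[0,-0.001,0.0095],[0,-0.001,0.0095]],"turn":[[0,0,0],[0,0,0],[0,0,0],[0,0,0],[0,0,0]],"jaw":[1,1,1,1,1]}'
python3 chk.py w6.png; python3 go.py .56865 .24617 .0385 100.1
```

```text
clock: 7.3
ee_pos: [0.5735, 0.2468, 0.0385]
eef_rot: [[-0.175, 0.985, 0.001], [0.985, 0.175, -0.001], [-0.001, 0.001, -1.0]]
contact_force: [-2.9, -1.6, 0.1]
finger_gap: 0.259
(array([573.7, 247.3]), array([ 63.4, 100.4]), np.float32(100.13678)) top z 0.028 module in holder mm 5.8 -0.17
t 7.35 q [ 0.41  0.47 -0.22  0.88 -0.    0.23] pos [0.5735 0.2468 0.0385] yaw 100.08 F [-3.02 -2.06  0.26] gap 0.2607085031298828
offset [ 0.0002 -0.0049 -0.    ] turn [ 0.0009  0.0015 -0.0003]
```

View pics/w6.png

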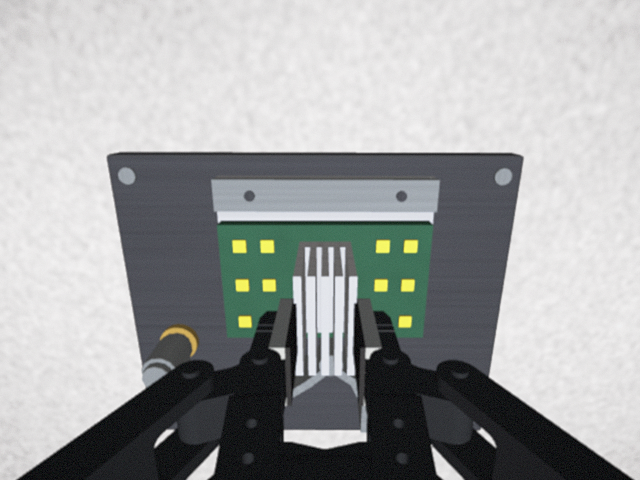

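The module is down on the bed with a thin bed strip visible at row 216, and the edge is parallel to it. I'll slide it back to the edge, checking force, before releasing.

```bash
python3 -m handwheel '{"offset":[[0,-0.002,0],[0,-0.004,0],[0,-0.005,0],[0,-0.0055,0],[0,-0.0055,0]],"turn":[[0,0,0],[0,0,0],[0,0,0],[0,0,0],[0,0,0]],"jaw":[1,1,1,1,1]}'
python3 chk.py w7.png; python3 go.py .56865 .24617 .0385 100.1
```

```text
clock: 7.85
ee_pos: [0.5683, 0.2456, 0.0384]
eef_rot: [[-0.175, 0.985, 0.002], [0.985, 0.175, -0.002], [-0.002, 0.001, -1.0]]
contact_force: [-1.0, -2.5, -1.9]
finger_gap: 0.257
(array([569.3, 247.2]), array([ 65.1, 103. ]), np.float32(100.107414)) top z 0.0279 module in holder mm 1.45 0.5
t 7.9 q [ 0.41  0.46 -0.24  0.87 -0.    0.23] pos [0.5683 0.2456 0.0385] yaw 100.08 F [-1.66 -2.89 -2.79] gap 0.2553186960363331
offset [ 0.0005  0.0004 -0.    ] turn [ 0.0012  0.0021 -0.0004]
```

```bash
python3 -m handwheel '{"offset":[[0,0,0],[0,0,0],[0,0,0],[0,0,0],[0,0,-0.02],[0,0,-0.05],[0,0,-0.09],[0,0,-0.13],[0,-0.03,-0.15],[0,-0.03,-0.15],[0,-0.03,-0.15]],"turn":[[0,0,0],[0,0,0],[0,0,0],[0,0,0],[0,0,0],[0,0,0],[0,0,0],[0,0,0],[0,0,0],[0,0,0],[0,0,0]],"jaw":[0.4,0.4,0.4,0.4,0.4,0.4,0.3,0.2,0,0,0]}'
python3 chk.py w8.png
```

```text
clock: 9.0
ee_pos: [0.5389, 0.2409, 0.1891]
eef_rot: [[-0.175, 0.985, 0.003], [0.985, 0.175, -0.001], [-0.002, 0.003, -1.0]]
contact_force: [-0.3, 0.5, -0.6]
finger_gap: 0.998
(array([569.2, 246.1]), array([ 64.7, 103.4]), np.float32(100.09284)) top z 0.0281 module in holder mm 1.16 -0.56
```

View pics/w8.png

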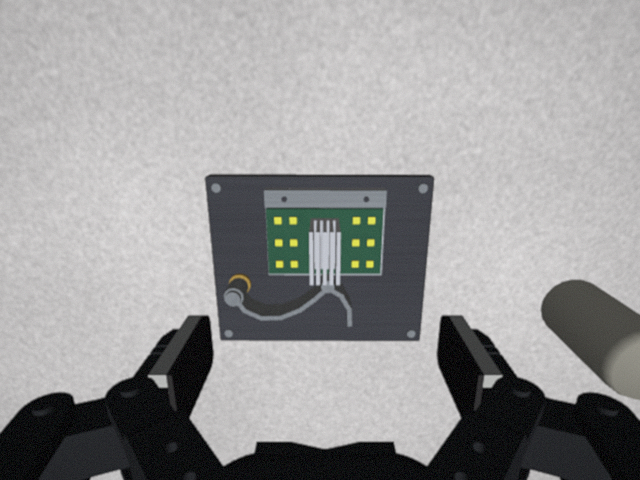

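```bash
python3 - <<'E'
import cv2,numpy as np
im=cv2.imread("pics/w8.png"); cv2.imwrite("pics/w8c.png",cv2.resize(im[180:290,255:395],(760,597),interpolation=cv2.INTER_CUBIC))
g=im.astype(int)
for x in (275,300,350,375): print(x,[tuple(g[y,x]) for y in range(204,212)])
print([tuple(g[240,x]) for x in range(262,272)],[tuple(g[240,x]) for x in range(376,388)])
E
```

```text
275 [(np.int64(147), np.int64(141), np.int64(132)), (np.int64(150), np.int64(144), np.int64(139)), (np.int64(145), np.int64(139), np.int64(135)), (np.int64(112), np.int64(112), np.int64(103)), (np.int64(68), np.int64(74), np.int64(55)), (np.int64(63), np.int64(78), np.int64(45)), (np.int64(71), np.int64(93), np.int64(51)), (np.int64(74), np.int64(96), np.int64(52))]
300 [(np.int64(147), np.int64(141), np.int64(138)), (np.int64(149), np.int64(143), np.int64(138)), (np.int64(144), np.int64(138), np.int64(133)), (np.int64(109), np.int64(108), np.int64(100)), (np.int64(65), np.int64(73), np.int64(56)), (np.int64(60), np.int64(81), np.int64(44)), (np.int64(70), np.int64(90), np.int64(48)), (np.int64(74), np.int64(93), np.int64(51))]
350 [(np.int64(151), np.int64(146), np.int64(142)), (np.int64(152), np.int64(146), np.int64(139)), (np.int64(141), np.int64(134), np.int64(130)), (np.int64(121), np.int64(117), np.int64(110)), (np.int64(79), np.int64(83), np.int64(66)), (np.int64(61), np.int64(78), np.int64(43)), (np.int64(71), np.int64(93), np.int64(52)), (np.int64(76), np.int64(93), np.int64
[... 654 characters left out ...]
, np.int64(95), np.int64(58)), (np.int64(75), np.int64(93), np.int64(53)), (np.int64(77), np.int64(97), np.int64(55)), (np.int64(70), np.int64(93), np.int64(49))] [(np.int64(75), np.int64(91), np.int64(51)), (np.int64(73), np.int64(90), np.int64(51)), (np.int64(71), np.int64(91), np.int64(52)), (np.int64(74), np.int64(94), np.int64(52)), (np.int64(71), np.int64(91), np.int64(49)), (np.int64(118), np.int64(125), np.int64(103)), (np.int64(173), np.int64(167), np.int64(161)), (np.int64(137), np.int64(130), np.int64(128)), (np.int64(85), np.int64(78), np.int64(77)), (np.int64(72), np.int64(64), np.int64(63)), (np.int64(74), np.int64(69), np.int64(69)), (np.int64(80), np.int64(70), np.int64(69))]
```

View pics/w8c.png

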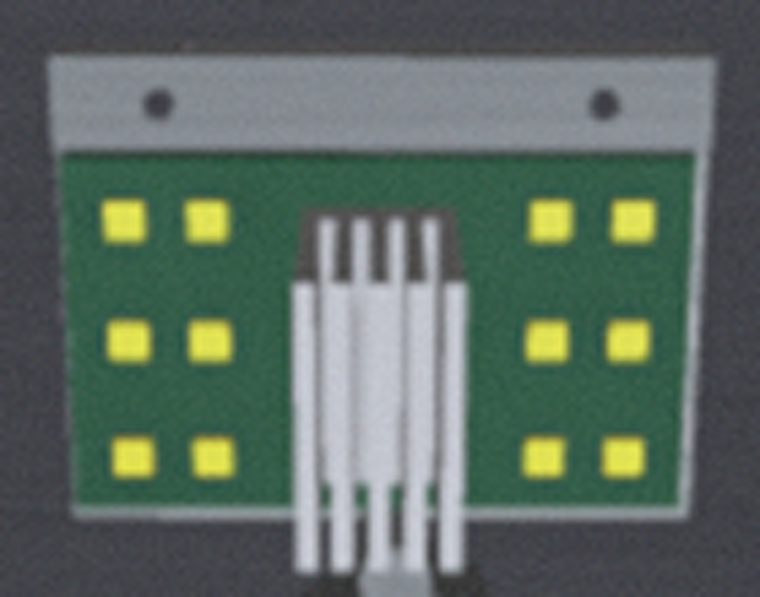

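The crop shows the board meeting the bar along its whole length, on the same row at both ends, with the clip's nose pressed on it. It sits about 0.7 mm off centre.

```bash
python3 -c "
from h import *
print(ctrl.finish_job())"
```

```text
the job is handed in; nothing more can be done
None
```

The oblong green module is clamped in the holder and the job is handed in, at about 9 s on the robot clock. I gripped it by its finned sink and pushed the clip back with the board. I then set it on the bed, slid it to the fixed edge and released it.

- **Seating:** the last wrist picture shows the board flat (top at z 28 mm) and flush against the fixed edge at both ends. The clip's nose is pressed against the board, and the gripper is open and clear.
- **Centring:** it sits about 0.6 mm off centre along the edge, by both the depth fit and the picture.
- **Disagreement:** the depth fit put the module at x +1.2 mm instead of 0. That fit is biased because it counts the board's side and reads 64.7 mm wide for a 60 mm board. The picture shows no gap, so I went by the picture.
- **Not checked:** I did not measure the clip angle, and I took no later picture of the spare. The arm's path was planned clear of it.

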